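# Sweep the white pellets into the counting tray's trough and shut its lid

## Robot

A 6-joint arm with a two-finger parallel gripper is mounted at the origin on a cart in front of the work surface, level with it; the furniture and walls round the work are solid. World frame = base frame: x ahead of the robot, y to its left, z up, the work surface at z = 0. Lengths are in m, angles in rad, forces in N, time in s.
With the tool pointing down it reaches from about 0.225 to 0.875 m from the base axis. Payload 3.4 kg.
Tool frame: the origin (TCP) lies midway between the tips of the shut fingers; the grasp point (between the pads) lies 19 mm behind it (pinch_z is the distance from the TCP to the grasp point, in m); z points along the fingers, y is the line along which they close (so a half turn about z gives the same grasp; the last joint's range is limited). The gripper opens to 85 mm and grips with 20 to 120 N. Pads are 22 mm wide; open, the fingers measure 114 mm over their backs; the gripper's body (76 mm by 85 mm) begins 54 mm behind the grasp point. The pads swing forward as they close: fully open they stand 13 mm farther back than shut.
Start: joints at [1.021, 0.276, 1.505, -0, 1.361, -0.121], TCP at [0.239, 0.523, 0.231] pointing down, gripper open.
Joint ranges: [-2.89, 2.89], [-0.75, 2.08], [0.22, 2.7], [-1.18, 4.32], [0.11, 2.71], [-2.7, 2.7]. Speed limits (rad/s): [2.57, 2.57, 3.14, 3.14, 3.14, 3.14].

## Interface

Orientations are given as a unit quaternion [w, x, y, z].
In Python, from rig import get_state, get_image, sign_off, pinch_z gives the robot as it stands.
- The arm moves only by the tool send_rows, never from a script. Its argument "steps" is one flat list of numbers, 5 for each row, row after row: the gripper's target within -1 to 1 (fully open at 1, half-way at 0, shut at -1), then the shift along the tool's x, y, z in cm, then the turn about the tool's z in degrees. In form: [gripper, x, y, z, roll, gripper, x, y, z, roll, ...]. A call has 1 to 12 rows; each row shifts and turns the commanded pose from where the row before left it, along the tool's axes as they then stand; what a row does not reach is not made up. A row lasts 1/10 s, in which the tool goes at most 50 mm and 8.59 degrees, less where a joint would pass 70% of its speed; a pose out of reach is approached as far as the arm can. A call is refused whole if a number of a shift passes 5 or a number of a turn 8.59, either way. A call with a gripper value outside its range is refused whole. The fingers move at their own pace and stop on an object; "newtons" is the grip in N (left out, the last holds). Time passes only in rows, so rows that do not move let the fingers close. It gives the time, the measured TCP pose, the force, the opening and the grip force at its end, in the units of the state.
- get_state(): the state, without advancing time (a new reading comes with each control period).
- get_image(name): name is "scene" or "side" or "wrist"; returns a dict with "color" (384x512x3 uint8, red, green, blue), "mtx" (3x3 intrinsics, pixels), "T" (4x4, takes a point from camera to world coordinates); the wrist camera has in their place "mount" (4x4, takes a point from camera to tool coordinates, whose origin is the TCP and whose axes are the flange's). Camera axes: x right, y down, z forward; pixel columns grow to the right and rows downward; lengths in m; the calibration is good to about 2 mm. A picture is of the moment at which its call begins: read the wrist's pose just before it. There is no depth.
- sign_off(): hands the job in; it is judged then, once.
The state is a dict: "clock": time; "qpos": joint angles; "qd": joint speeds; "effort": joint torques, N m; "position": TCP position; "ee_rot": TCP orientation; "contact_force": force on the tool from outside, world axes, zero at the start; "moment": the same for the moment, N m; "width": finger opening in m; "gripper_force": force on a finger pad.
Only numpy, scipy, OpenCV 4.12 (cv2) and the standard library are available. Lean on these libraries where they do the work, as an engineer would, in place of code of your own. Each camera call takes 0.05 s, during which the arm holds its last target. There are 200 camera calls.

## Task

On the blue counting tray, sweep the three white pellets with your closed fingers across the platform and over its edge into the trough, then tip the trough's open lid over with the fingers so that it falls fully shut. Leave the two brown pellets where they lie on the platform and leave everything else on the bench alone. The pellets are brittle: push them gently along the platform, and do not pinch, press on or pick up anything.

Things in the scene. Friction and masses are not known exactly. Their poses are not given: they have to be found in the camera images.
- tray: blue plastic counting tray, 262 mm (x) by 246 mm (y), standing fast on rubber feet. Origin on the bench under its middle; x along the trough, y across the tray towards the trough, z up. Its flat platform, top 24 mm above the bench, spans y = -116 to +60 mm (open edge), x = -124 to +124 mm; rims on the other three sides rise to 36 mm above the bench.
- platform_edge (a point): middle of the platform's open edge; at (0, 60, 24) mm in the tray's frame. From this edge a 45 degree slope leads down into the trough: a pellet whose centre is pushed well past the edge slides down it.
- trough (a point): middle of the trough floor; at (0, 96, 8) mm in the tray's frame. The floor spans y = +76 to +116 mm; the trough's outer wall and ends rise to 43 mm above the bench.
- lid (a joint): angle of the trough's lid, rad: 0 = shut (level over the trough), 1.57 = upright, more = leaning outward, away from the platform; starts at 1.7 to 2.0, stop at 2.1. The hinge is slightly stiff: the lid stays put while near upright, and falls softly shut by itself once tipped towards the platform below about 1.1 rad. It takes under 1 N at the free edge.
- lid_edge (a point): tip of the 44 mm wide tab in the middle of the lid's free edge, 79 mm from the hinge axis, which runs along the tray's x at y = 124.5 mm, 45 mm above the bench. The lid is a see-through pale flap with blue borders, 248 mm long, 70 mm wide without the tab, with a 13 mm lip along the free edge, facing the platform when open, down when shut. Shut, its top is 48 mm above the bench.
- white_1: white pressed sample pellet, a flat round disc 28 mm in diameter and 8 mm thick with slightly rounded edges, about 12 g; lies flat and loose on the tray's platform, its place there varies. Origin at its centre (4 mm above the platform while it lies there), z its axis. To be swept into the trough.
- white_2: white pressed sample pellet, a flat round disc 28 mm in diameter and 8 mm thick with slightly rounded edges, about 12 g; lies flat and loose on the tray's platform, its place there varies. Origin at its centre (4 mm above the platform while it lies there), z its axis. To be swept into the trough.
- white_3: white pressed sample pellet, a flat round disc 28 mm in diameter and 8 mm thick with slightly rounded edges, about 12 g; lies flat and loose on the tray's platform, its place there varies. Origin at its centre (4 mm above the platform while it lies there), z its axis. To be swept into the trough.
- brown_1: dark brown pressed sample pellet, a flat round disc 28 mm in diameter and 8 mm thick with slightly rounded edges, about 12 g; lies flat and loose on the tray's platform, its place there varies. Origin at its centre (4 mm above the platform while it lies there), z its axis. To be left where it lies.
- brown_2: dark brown pressed sample pellet, a flat round disc 28 mm in diameter and 8 mm thick with slightly rounded edges, about 12 g; lies flat and loose on the tray's platform, its place there varies. Origin at its centre (4 mm above the platform while it lies there), z its axis. To be left where it lies.
- spatula: lab spatula with a wooden grip, 196 x 18 x 15 mm, lying to the right of the tray; a bystander. Origin at the centre of its underside.
- timer: white lab timer lying on its back, 62 x 66 x 20 mm, front left; a bystander. Origin at the centre of its underside.
- notebook: dark blue lab notebook, 208 x 148 x 12 mm, lying front right; a bystander. Origin at the centre of its underside.
- bottle_a: plastic bottle with a pale screw cap, 60 mm across, 94 mm tall, to the right of the tray; a bystander. Origin at the centre of its underside.
- dropper: small plastic bottle with a pale screw cap and pink filling, 34 mm across, 62 mm tall, to the right of the tray; a bystander. Origin at the centre of its underside.

How it is judged:
On the way, in this order (a step that is already met when the one before it is completed fails the run):
1. all three white pellets lie in the trough while the lid is still open (y of white_1 in the frame of tray between 0.062 and 0.12 m and x of white_1 in the frame of tray between -0.126 and 0.126 m and z of white_1 in the frame of tray between 0.008 and 0.024 m and y of white_2 in the frame of tray between 0.062 and 0.12 m and x of white_2 in the frame of tray between -0.126 and 0.126 m and z of white_2 in the frame of tray between 0.008 and 0.024 m and y of white_3 in the frame of tray between 0.062 and 0.12 m and x of white_3 in the frame of tray between -0.126 and 0.126 m and z of white_3 in the frame of tray between 0.008 and 0.024 m and value of joint lid above 1 rad), for 0.2 s.
2. the lid is shut (value of joint lid below 0.06 rad), for 0.3 s.
At the end, for the whole second after the job is handed in: All three white pellets lie at rest in the trough (centres past the platform edge and below platform level), the lid is shut to within 0.06 rad, and both brown pellets lie flat on the platform within 25 mm of where they started (y of white_1 in the frame of tray between 0.062 and 0.12 m and x of white_1 in the frame of tray between -0.126 and 0.126 m and z of white_1 in the frame of tray between 0.008 and 0.024 m and y of white_2 in the frame of tray between 0.062 and 0.12 m and x of white_2 in the frame of tray between -0.126 and 0.126 m and z of white_2 in the frame of tray between 0.008 and 0.024 m and y of white_3 in the frame of tray between 0.062 and 0.12 m and x of white_3 in the frame of tray between -0.126 and 0.126 m and z of white_3 in the frame of tray between 0.008 and 0.024 m and distance of each of brown_1, brown_2 from where it was at the start of the episode below 0.025 m and y of each of brown_1, brown_2 in the frame of tray below 0.055 m and z of brown_1 in the frame of tray between 0.025 and 0.031 m and angle between each of brown_1, brown_2's own z axis and vertical below 0.15 rad and z of brown_2 in the frame of tray between 0.025 and 0.031 m and value of joint lid below 0.06 rad and linear speed of each of white_1, white_2, white_3, brown_1, brown_2 below 0.02 m/s); the robot touches nothing.
It fails at once if a pellet is lifted (its centre more than 50 mm above the bench) (height (world z) of any of white_1, white_2, white_3, brown_1, brown_2 above 0.05 m).
It fails at once if a pellet is pinched or pressed by the fingers with more than 15 N (contact force between the fingers and white_1 above 15 N or contact force between the fingers and white_2 above 15 N or contact force between the fingers and white_3 above 15 N or contact force between the fingers and brown_1 above 15 N or contact force between the fingers and brown_2 above 15 N).
It fails at once if a brown pellet is pushed more than 25 mm (distance of any of brown_1, brown_2 from where it was at the start of the episode above 0.025 m).
It fails at once if the lid is pinched or forced with more than 20 N (contact force between the fingers and lid above 20 N).
It fails at once if a bystander is moved more than 20 mm (distance of any of spatula, timer, notebook, bottle_a, dropper from where it was at the start of the episode above 0.02 m).
It also fails if it takes over 64 s, if anything falls off the work surface, if the arm or the gripper's body presses on something with over 40 N, if the wrist force passes 120 N, or if a joint passes its speed limit or range.

## Working session

There is one attempt and no reset: what is moved stays moved. The work goes in short steps, Python scripts to look and compute and a tool call to move; the robot and the scene stay as the last step left them, time stands still between calls to the robot, and variables do not carry over. Pictures are saved under pics/ and viewed, at most 11 in all, crops included, and the job is handed in when it is done.

Besides the shell and the picture viewer there is one more tool, called as a command line: name --argument value ..., lists and objects as JSON in quotes. send_rows: Moves the arm, as the interface text tells. Its arguments: {"type":"object","properties":{"steps":{"type":"array"},"newtons":{"type":"number"}},"required":["steps"]}

```bash
mkdir -p pics
python3 - <<'E'
from rig import *
import cv2,numpy as np
s=get_state();print(s)
a=get_image("scene");b=get_image("side")
for n,i in(("scene",a),("side",b)):
    cv2.imwrite(f"pics/{n}0.png",i["color"][:,:,::-1]);print(n,i["mtx"].tolist(),i["T"].round(4).tolist())
    np.savez(f"{n}0.npz",**i)
E
```

```text
{'clock': 0.0, 'qpos': array([ 1.02100057e+00,  2.76582743e-01,  1.50616370e+00, -1.88262457e-05,
        1.36070887e+00, -1.21021261e-01]), 'qd': array([-0.00097654,  0.00216649, -0.00211598,  0.00091411, -0.00061675,
        0.00104743]), 'effort': array([-7.71363193e-04, -4.16763961e+01, -2.45805645e+01, -5.53811933e-04,
        1.10168828e-02, -3.37842799e-06]), 'position': array([0.23879299, 0.52246664, 0.23043453]), 'ee_rot': array([-2.97859990e-04,  2.12746724e-01,  9.77106936e-01, -8.82460820e-04]), 'contact_force': array([ 0.69709179,  0.55501821, -0.24873708]), 'moment': array([0.07160202, 0.06090576, 0.04764121]), 'gripper_force': 0.0, 'width': 0.08545494862694397}
scene [[492.92550731398995, 0.0, 258.38243552338804], [0.0, 492.92550731398995, 189.10848187350203], [0.0, 0.0, 1.0]] [[0.5993, -0.5041, 0.6218, -0.5293], [-0.8005, -0.3803, 0.4632, -0.8061], [0.003, -0.7754, -0.6315, 1.1279], [0.0, 0.0, 0.0, 1.0]]
side [[398.6780058614306, 0.0, 259.4117230693142], [0.0, 398.6780058614306, 189.2808666092519], [0.0, 0.0, 1.0]] [[0.9867, -0.0966, 0.1307, 0.3396], [-0.1625, -0.5747, 0.8021, -1.0391], [-0.0024, -0.8126, -0.5828, 0.7786], [0.0, 0.0, 0.0, 1.0]]
```

View pics/scene0.png

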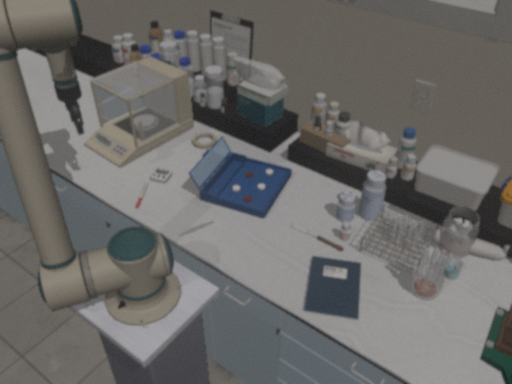

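View pics/side0.png

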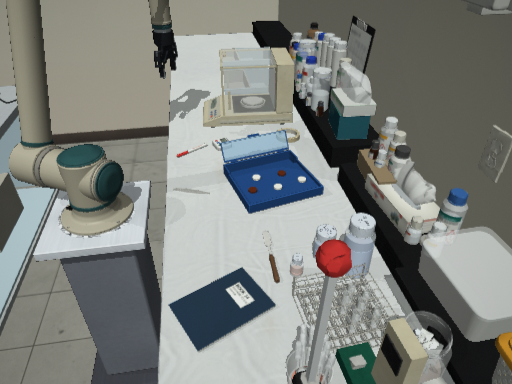

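The scene view shows the tray at about (245,182), with the lid on its left side. In the side view the tray is at (270,178), with the lid at the back (255,147). Next I'll measure the blobs and tray corners in both views.

```bash
cat > h.py <<'E'
import cv2,numpy as np
def ray(px,K,T,z):
    px=np.atleast_2d(px).astype(float)
    d=np.c_[px,np.ones(len(px))]@np.linalg.inv(K).T@T[:3,:3].T
    o=T[:3,3];return o+d*((z-o[2])/d[:,2])[:,None]
def blobs(m,lo,hi):
    n,l,st,c=cv2.connectedComponentsWithStats(m.astype(np.uint8))
    return [(c[i],st[i,4]) for i in range(1,n) if lo<=st[i,4]<=hi]
E
python3 - <<'E'
from h import *
for n,(x0,y0,x1,y1) in(("scene",(190,140,295,215)),("side",(215,125,325,212))):
    f=np.load(n+"0.npz");im=f["color"];K,T=f["mtx"],f["T"]
    hsv=cv2.cvtColor(im,cv2.COLOR_RGB2HSV).astype(int);H,S,V=hsv[...,0],hsv[...,1],hsv[...,2]
    roi=np.zeros(H.shape,bool);roi[y0:y1,x0:x1]=1
    blue=roi&(H>100)&(H<130)&(S>120)
    c=max(cv2.findContours(blue.astype(np.uint8),0,2)[0],key=cv2.contourArea)
    ap=cv2.approxPolyDP(c,3,True)[:,0];print(n,"poly",[(p.tolist(),ray(p,K,T,.036)[0,:2].round(3).tolist()) for p in ap])
    hull=np.zeros(H.shape,np.uint8);cv2.drawContours(hull,[cv2.convexHull(c)],-1,1,-1);hull=cv2.erode(hull,np.ones((5,5)))>0
    for nm,m in(("white",hull&(S<70)&(V>140)),("brown",hull&((H<15)|(H>165))&(S>70))):
        for p,a in blobs(m,8,400):print(nm,p.round(1),a,ray(p,K,T,.030)[0,:2].round(4))
    cv2.imwrite(f"pics/{n}c.png",cv2.resize(im[y0:y1,x0:x1,::-1],None,fx=7,fy=6.5,interpolation=2))
E
```

```text
scene poly [([228, 164], [0.597, 0.175]), ([215, 185], [0.472, 0.131]), ([218, 191], [0.453, 0.101]), ([211, 188], [0.451, 0.132]), ([212, 192], [0.436, 0.114]), ([217, 192], [0.446, 0.1]), ([230, 178], [0.535, 0.115]), ([219, 198], [0.426, 0.074]), ([235, 203], [0.438, 0.013]), ([238, 200], [0.457, 0.015]), ([248, 206], [0.453, -0.031]), ([252, 203], [0.473, -0.033]), ([263, 210], [0.467, -0.084]), ([265, 199], [0.517, -0.055]), ([272, 197], [0.54, -0.068]), ([270, 192], [0.558, -0.047]), ([288, 173], [0.686, -0.036]), ([273, 167], [0.683, 0.029]), ([275, 174], [0.652, -0.001]), ([268, 177], [0.622, 0.009]), ([262, 172], [0.633, 0.044]), ([267, 165], [0.679, 0.055]), ([246, 160], [0.657, 0.137]), ([242, 166], [0.618, 0.125]), ([239, 161], [0.636, 0.154])]
white [269. 171.] 15 [0.6603 0.0315]
white [260.9 185.6] 19 [0.5731 0.0041]
white [235.8 187.3] 19 [0.5118 0.0691]
brown [248.9 174.4] 15 [0.5993 0.078 ]
brown [247.6 198.6] 19 [ 0.4881 -0.002 ]
side poly [([322, 186], [0.709, -0.033]), ([287, 147], [0.652, 0.234]), ([224, 159], [0.411, 0.187]), ([231, 162], [0.434, 0.163]), ([224, 165], [0.408, 0.147]), ([224, 173], [0.403, 0.096]), ([248, 211], [0.455, -0.121]), ([320, 194], [0.69, -0.074])]
white [255.8 176.9] 44 [0.5072 0.0637]
white [301.5 178.7] 44 [0.6562 0.0279]
white [277.6 186.1] 45 [ 0.5688 -0.001 ]
brown [281.2 172.9] 33 [0.5965 0.0734]
brown [252.5 189.5] 42 [ 0.4854 -0.0063]
```

View pics/sidec.png

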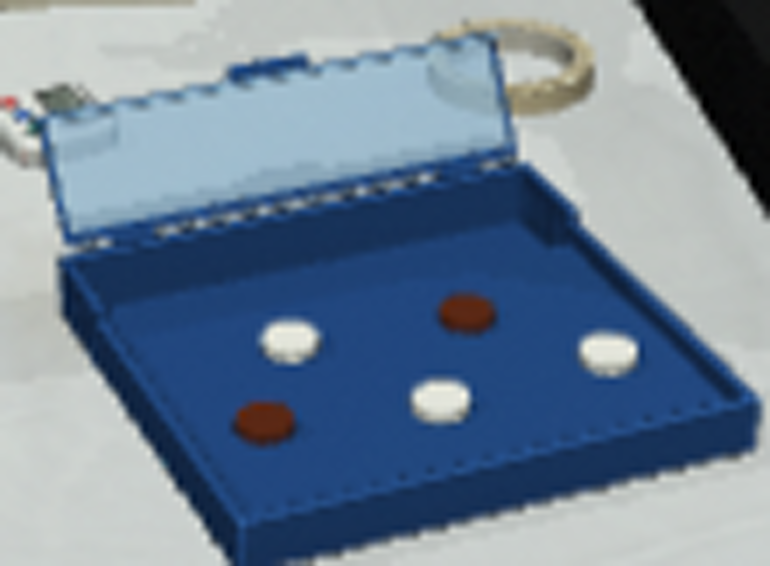

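The side crop shows the tray's front rim corners at crop (238,522) and (757,400), and the trough corners at (65,260) and (525,165). The lid leans outward, with its tab at (268,68). There are three white and two brown pellets, all clear of each other. I'll fit the tray frame to these points.

```bash
cat > tray.py <<'E'
from h import *
f=np.load("side0.npz");K,T=f["mtx"],f["T"]
c=np.array([[238,522],[757,400],[65,260],[525,165]])/[7,6.5]+[215,125]-.5
w=np.array([ray(p,K,T,z)[0,:2] for p,z in zip(c,(.036,.036,.043,.043))])
t=np.array([[-131,-123],[131,-123],[-131,123],[131,123]])/1000
def fit(t,w):
    tc,wc=t-t.mean(0),w-w.mean(0)
    th=np.arctan2((tc[:,0]*wc[:,1]-tc[:,1]*wc[:,0]).sum(),(tc*wc).sum())
    R=np.array([[np.cos(th),-np.sin(th)],[np.sin(th),np.cos(th)]]);return R,w.mean(0)-R@t.mean(0),th
R,o,th=fit(t,w)
if __name__=="__main__":
    print(w.round(3),o,np.degrees(th),((t@R.T+o-w)*1000).round(1))
    for n,p in dict(w1=(.5095,.0664),w2=(.658,.0297),w3=(.571,.0016),b1=(.598,.0757),b2=(.487,-.004)).items(): print(n,(1000*R.T@(np.array(p)-o)).round(1))
E
python3 tray.py
python3 - <<'E'
from rig import *
i=get_image("wrist");print(i["mount"].round(3),i["mtx"].round(1))
E
```

```text
[[ 0.46  -0.091]
 [ 0.711 -0.033]
 [ 0.407  0.139]
 [ 0.654  0.2  ]] [0.55787834 0.05371137] 13.404726193236087 [[-1.4 -5.1]
 [ 3.3 -2.4]
 [-4.8  3.6]
 [ 2.9  3.8]]
w1 [-44.1  23.6]
w2 [ 91.8 -46.6]
w3 [  0.7 -53.7]
b1 [44.1 12.1]
b2 [-82.3 -39.7]
[[ 0.001 -0.965 -0.261  0.067]
 [ 1.     0.     0.001 -0.   ]
 [-0.    -0.261  0.965 -0.143]
 [ 0.     0.     0.     1.   ]] [[265.8   0.  256.7]
 [  0.  265.8 193.6]
 [  0.    0.    1. ]]
```

send_rows --steps '[-1,0,0,0,6.5,-1,0,0,0,6.5,-1,0,0,0,6.5,-1,0,0,0,6.5,-1,0,0,0,6.5,-1,0,0,0,6.5,-1,0,0,0,6.5,-1,0,0,0,6.5,-1,-3,-0.8,0,0,-1,-3,-0.8,0,0,-1,-3,-0.8,0,0,-1,-3,-0.8,0,0]' --newtons 20

```text
clock: 1.35
position: [0.2355, 0.3975, 0.2309]
ee_rot: [0.0, 0.619, 0.785, -0.0]
contact_force: [0.8, -0.4, 0.4]
width: 0.0001
gripper_force: 0.0
```

```bash
cat > st.py <<'E'
from rig import *
import numpy as np, sys
from tray import R,o
try:
    g=np.load("tr.npz");R,o=g["R"],g["o"]
except OSError: pass
s=get_state();w,x,y,z=s["ee_rot"]
ty=np.array([2*(x*y-w*z),1-2*(x*x+z*z)])
print(s["clock"],"pos",s["position"].round(4),"tray mm",(1000*R.T@(s["position"][:2]-o)).round(1),"yaw-th",np.degrees(np.arctan2(ty[1],ty[0])-np.arctan2(R[1,0],R[0,0])).round(1),s["contact_force"].round(1),s["width"])
E
python3 st.py
```

```text
1.35 pos [0.2355 0.3975 0.2309] tray mm [-233.9  409.1] yaw-th 0.1 [ 0.8 -0.4  0.4] 6.309698280238652e-05
```

send_rows --steps '[-1,-3.6,0,0,0,-1,-3.6,1,0,0,-1,-3.6,1.8,0,0,-1,-3.6,1.8,0,0,-1,-3.6,1.8,0,0,-1,-3.6,1.8,0,0,-1,-3.6,1.8,0,0,-1,-3.6,1.8,0,0,-1,-3.6,1.8,0,0,-1,-3.6,1.8,0,0,-1,-3.6,2,0,0,-1,-3.2,2,0,0]'

```text
clock: 2.55
position: [0.5247, 0.0258, 0.2311]
ee_rot: [-0.0, 0.62, 0.785, -0.0]
contact_force: [-0.1, 0.3, -0.6]
width: -0.0002
gripper_force: 0.0
```

```bash
python3 st.py
python3 - <<'E'
from rig import *
import numpy as np,cv2
s=get_state();i=get_image("wrist")
np.savez("wrist1.npz",pos=s["position"],q=s["ee_rot"],**i);cv2.imwrite("pics/wrist1.png",cv2.resize(i["color"][:,:,::-1],(768,576)))
E
```

```text
2.55 pos [0.5247 0.0258 0.2311] tray mm [-38.7 -19.4] yaw-th -0.0 [-0.1  0.3 -0.6] -0.00024230760947554838
```

View pics/wrist1.png

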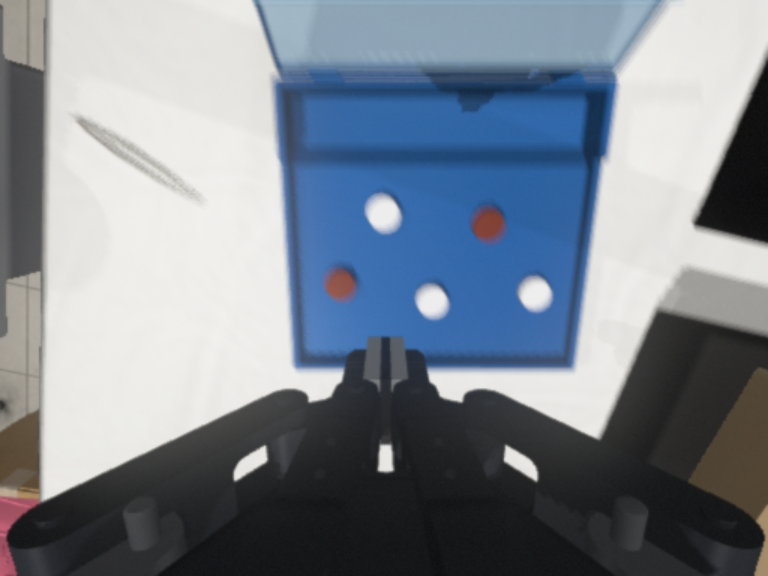

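The wrist view shows the whole tray. The front rim corners are at (294,368) and (577,368), the trough corners at (275,75) and (617,75), and the platform edge near row 157. The whites are at (383,213), (432,300) and (535,293), and the browns at (488,224) and (340,284).

```bash
cat > wr.py <<'E'
from h import *
from tray import fit
from scipy.spatial.transform import Rotation as Ro
def load(n):
    f=np.load(n);M=np.eye(4);q=f["q"];M[:3,:3]=Ro.from_quat([q[1],q[2],q[3],q[0]]).as_matrix();M[:3,3]=f["pos"]
    return f["color"],f["mtx"],M@f["mount"]
def pel(im,K,T,z=.030,ymin=0,ymax=250):
    hsv=cv2.cvtColor(im,cv2.COLOR_RGB2HSV).astype(int);H,S,V=hsv[...,0],hsv[...,1],hsv[...,2]
    b=((H>100)&(H<130)&(S>110)).astype(np.uint8)
    c=max(cv2.findContours(b,0,2)[0],key=cv2.contourArea);hull=np.zeros(b.shape,np.uint8)
    cv2.drawContours(hull,[cv2.convexHull(c)],-1,1,-1);hull=cv2.erode(hull,np.ones((9,9)))>0
    out=[]
    for nm,m in(("white",hull&(S<90)&(V>150)),("brown",hull&((H<15)|(H>165))&(S>90)&(V>50))):
        for p,a in blobs(m,120,2500):
            out.append((nm,p,a,ray(p,K,T,z)[0,:2]))
    return out
E
python3 - <<'E'
from wr import *
im,K,T=load("wrist1.npz")
c=(np.array([[294,368],[577,368],[275,75],[617,75]])-.0)/1.5
w=np.array([ray(p,K,T,z)[0,:2] for p,z in zip(c,(.036,.036,.043,.043))])
t=np.array([[-131,-123],[131,-123],[-131,123],[131,123]])/1000
R,o,th=fit(t,w);print(o,np.degrees(th),((t@R.T+o-w)*1000).round(1))
np.savez("tr.npz",R=R,o=o)
print("edge",[(1000*R.T@(ray((x/1.5,157/1.5),K,T,.024)[0,:2]-o)).round(1) for x in(300,590)])
for n,p,a,x in pel(im,K,T):print(n,p.round(1),a,x.round(4),(1000*R.T@(x-o)).round(1))
E
python3 st.py
```

```text
[0.56404014 0.05826851] 13.528644767933795 [[ 0.3 -1.2]
 [-0.3 -0.9]
 [-2.5  0.2]
 [ 2.5  1.9]]
edge [array([-117.1,   64.9]), array([124.8,  64.4])]
white [255.  141.9] 506 [0.5125 0.0658] [-48.4  19.3]
white [356.2 195.4] 436 [0.6611 0.0284] [ 87.4 -51.8]
white [287.5 200.6] 421 [ 0.5732 -0.    ] [ -4.7 -58.8]
brown [325.1 149. ] 281 [0.6021 0.0778] [41.6 10.1]
brown [226.6 189.2] 204 [ 0.4899 -0.0036] [-86.6 -42.8]
2.6 pos [0.53   0.0215 0.2308] tray mm [-41.7 -27.8] yaw-th -0.3 [ 4.8 -3.  -0.1] -0.0002700138227082192
```

send_rows --steps '[-1,0.3,-0.3,3,0,-1,0.3,-0.3,3.5,0,-1,0,0,3.5,0,-1,0,0,3.5,0,-1,0,0,3,0,-1,0,0,0.5,0.3,-1,0,0,0,0,-1,0,0,0,0,-1,0,0,0,0]'

```text
clock: 3.5
position: [0.5182, 0.032, 0.063]
ee_rot: [0.002, 0.622, 0.783, 0.001]
contact_force: [-0.2, 0.0, 0.0]
width: 0.0004
gripper_force: 0.0
```

```bash
python3 st.py
python3 - <<'E'
from rig import *
from wr import *
s=get_state();i=get_image("wrist");np.savez("wrist2.npz",pos=s["position"],q=s["ee_rot"],**i)
g=np.load("tr.npz");im,K,T=load("wrist2.npz")
for n,p,a,x in pel(im,K,T):print(n,p.round(1),a,(1000*g["R"].T@(x-g["o"])).round(1))
cv2.imwrite("pics/wrist2.png",im[:,:,::-1])
E
```

```text
3.5 pos [0.5182 0.032  0.063 ] tray mm [-50.7 -14.8] yaw-th -0.4 [-0.2  0.   0. ] 0.0004115647252924582
white [256.8 166.7] 1329 [-50.7  22.6]
white [443.  261.8] 1026 [ 86.6 -49.3]
white [312.8 259.8] 154 [ -9.9 -46.9]
brown [389.4 179.4] 1342 [39.1 13.2]
brown [205.4 250.6] 885 [-88.6 -38.8]
```

View pics/wrist2.png

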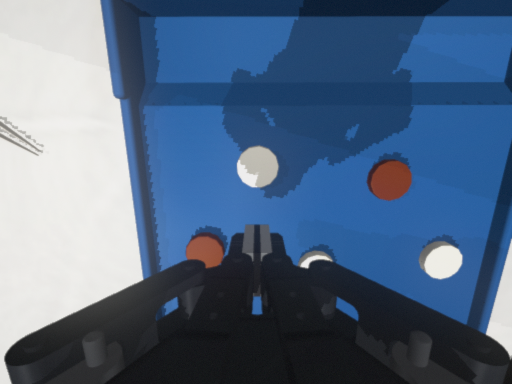

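The fingers (column 257) line up with the first white at (257,167), and the lane ahead is clear. Lowering now.

send_rows --steps '[-1,-0.3,0,1.5,0.4,-1,0,0,1.2,0,-1,0,0,0.6,0,-1,0,0,0.2,0,-1,0,0,0,0,-1,0,0,0,0]'

```text
clock: 4.15
position: [0.5177, 0.0292, 0.0266]
ee_rot: [0.0, 0.624, 0.781, 0.0]
contact_force: [-0.8, -0.3, 0.1]
width: -0.0002
gripper_force: 0.0
```

```bash
python3 st.py
```

```text
4.15 pos [0.5177 0.0292 0.0266] tray mm [-51.8 -17.4] yaw-th -0.8 [-0.8 -0.3  0.1] -0.00019294284981685516
```

send_rows --steps '[-1,0.4,0,0,-0.8,-1,0.4,0.05,0,0,-1,0.4,0,0,0,-1,0.4,0,0,0,-1,0.7,0,0,0,-1,0.7,0,0,0,-1,0.7,0,0,0,-1,0.7,0,0,0,-1,0.7,0,0,0,-1,0.7,0,0,0,-1,0.7,0,0,0,-1,0.7,0,0,0]'

```text
clock: 5.35
position: [0.5009, 0.0998, 0.0263]
ee_rot: [-0.0, 0.619, 0.786, 0.0]
contact_force: [-0.3, -0.0, 0.0]
width: 0.0001
gripper_force: 0.0
```

```bash
cat > look.py <<'E'
from rig import *
from wr import *
import sys
s=get_state();i=get_image("wrist");f=sys.argv[1];np.savez(f+".npz",pos=s["position"],q=s["ee_rot"],**i)
g=np.load("tr.npz");im,K,T=load(f+".npz")
for n,p,a,x in pel(im,K,T):print(n,p.round(1),a,(1000*g["R"].T@(x-g["o"])).round(1))
cv2.imwrite(f"pics/{f}.png",im[:,:,::-1])
E
python3 st.py; python3 look.py wrist3
```

```text
5.35 pos [0.5009 0.0998 0.0263] tray mm [-51.6  55.2] yaw-th 0.0 [-0.3 -0.   0. ] 6.875962345320352e-05
white [259.1 198.8] 1528 [-50.8  81. ]
brown [413.7 293.2] 451 [42.9 21.6]
```

View pics/wrist3.png

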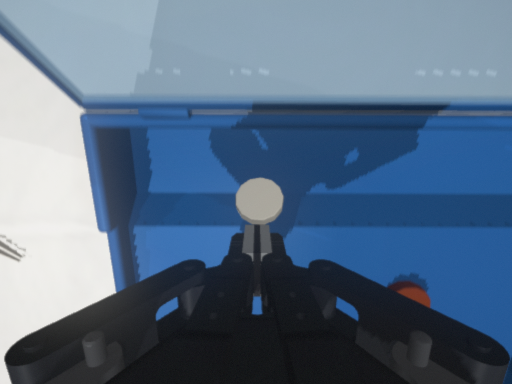

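The white is now beyond the platform edge (row ~226), at (259,199). I'll push another 10 mm, then lift back.

send_rows --steps '[-1,0.5,0,0,0,-1,0.4,0,0,0,-1,0,0,0,0,-1,0,0,0,0]'

```text
clock: 5.8
position: [0.499, 0.108, 0.0263]
ee_rot: [0.0, 0.619, 0.786, 0.0]
contact_force: [0.3, -0.7, -0.1]
width: 0.0002
gripper_force: 0.0
```

```bash
python3 st.py; python3 look.py wrist4
python3 - <<'E'
from wr import *
g=np.load("tr.npz");im,K,T=load("wrist3.npz")
print([(y,(1000*g["R"].T@(ray((180,y),K,T,z)[0,:2]-g["o"])).round(1)) for y,z in ((226,.024),(195,.008),(124,.043))])
im,K,T=load("wrist4.npz")
print([(n,(1000*g["R"].T@(x-g["o"])).round(1)) for n,p,a,x in pel(im,K,T,.012)])
E
```

```text
5.8 pos [0.499  0.108  0.0263] tray mm [-51.6  63.5] yaw-th 0.0 [ 0.3 -0.7 -0.1] 0.0001602256491097864
white [152.1 114.8] 1723 [-104.7  133.3]
white [ 79.8 149.7] 776 [-144.1  115.9]
white [259.7 203.8] 1582 [-50.4  86.5]
[(226, array([-97. ,  62.6])), (195, array([-100.4,   77. ])), (124, array([-87.4, 120.6]))]
[('white', array([-111.5,  133.7])), ('white', array([-156.,  114.])), ('white', array([-50.2,  80.9]))]
```

send_rows --steps '[-1,-1,0,0,0,-1,-1,0,0,0,-1,0,0,0,0,-1,0,0,0,0]'

```text
clock: 6.25
position: [0.5038, 0.0879, 0.0263]
ee_rot: [-0.0, 0.619, 0.785, 0.0]
contact_force: [0.0, 0.3, 0.7]
width: -0.0002
gripper_force: 0.0
```

```bash
python3 st.py; python3 look.py wrist5
python3 - <<'E'
from wr import *
g=np.load("tr.npz")
im,K,T=load("wrist5.npz")
print([(n,(1000*g["R"].T@(x-g["o"])).round(1)) for n,p,a,x in pel(im,K,T,.014)])
E
```

```text
6.25 pos [0.5038 0.0879 0.0263] tray mm [-51.6  42.9] yaw-th -0.1 [0.  0.3 0.7] -0.00018387845756259714
white [259.8 169.6] 1717 [-50.4  84.8]
brown [412.1 283.7] 1186 [40.9 15.7]
[('white', array([-50.2,  82. ])), ('brown', array([51.5,  5. ]))]
```

View pics/wrist5.png

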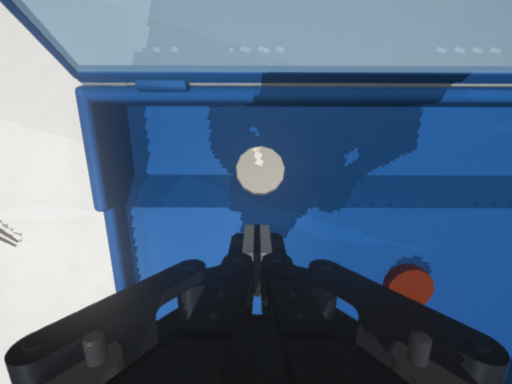

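The white now sits in the trough, with its centre at y≈82, resting at the foot of the slope. Next is white_3, in the middle lane.

send_rows --steps '[-1,0,0,-1.7,0,-1,0,0,-1.7,0,-1,-2.2,0.7,0,0,-1,-2.2,0.7,0,0,-1,-2.2,0.8,0,0,-1,-2.3,0.8,0,0,-1,-2.3,0.8,0,0,-1,-2.3,0.8,0,0,-1,0,0,0,0,-1,0,0,0,0,-1,0,0,0,0]'

```text
clock: 7.4
position: [0.5789, -0.031, 0.0601]
ee_rot: [-0.001, 0.619, 0.786, -0.0]
contact_force: [0.6, 0.4, -0.1]
width: -0.0004
gripper_force: 0.0
```

```bash
python3 st.py; python3 look.py wrist6
```

```text
7.4 pos [ 0.5789 -0.031   0.0601] tray mm [ -6.4 -90.2] yaw-th 0.0 [ 0.6  0.4 -0.1] -0.00035634692935697805
white [398.9 161.1] 1469 [ 85.9 -48.5]
white [256.4 171.4] 1361 [ -7.2 -55.4]
brown [335.1  56.7] 1852 [39.4 13.5]
brown [128.4 146.8] 1425 [-89.7 -39.5]
```

send_rows --steps '[-1,-0.1,0,1.5,0,-1,0,0,1.2,0,-1,0,0,0.6,0,-1,0,0,0.05,0,-1,0.3,0,0,0,-1,0.4,0,0,0,-1,0.4,0,0,0,-1,0.4,0,0,0,-1,0.4,0,0,0,-1,0.6,0,0,0,-1,0.7,0,0,0,-1,0.8,0,0,0]'

```text
clock: 8.65
position: [0.5707, 0.0066, 0.0268]
ee_rot: [-0.0, 0.619, 0.785, 0.0]
contact_force: [-0.3, -0.8, 0.6]
width: -0.0
gripper_force: 0.1
```

```bash
python3 st.py; python3 look.py wrist7
```

```text
8.65 pos [0.5707 0.0066 0.0268] tray mm [ -5.6 -51.8] yaw-th -0.0 [-0.3 -0.8  0.6] -2.2833946193306736e-05
white [165.4   2.5] 179 [-47.8  67.1]
white [254.4 199.5] 1915 [ -7.3 -26.6]
white [418.  235.6] 1909 [ 85.9 -48. ]
brown [345.9 122.7] 2331 [39.3 14.1]
brown [107.1 220.2] 1726 [-89.9 -38.8]
```

send_rows --steps '[-1,0.8,0,0,0,-1,0.8,0,0,0,-1,0.8,0,0,0,-1,0.8,0,0,0,-1,0.8,0,0,0,-1,0.8,0,0,0,-1,0.8,0,0,0,-1,0.8,0,0,0,-1,0.8,0,0,0,-1,0.8,0,0,0,-1,0.8,0,0,0,-1,0.8,0,0,0]'

```text
clock: 9.9
position: [0.5483, 0.1, 0.0268]
ee_rot: [0.0, 0.619, 0.785, 0.0]
contact_force: [0.5, -1.0, 1.0]
width: -0.0
gripper_force: 0.0
```

send_rows --steps '[-1,0.7,0,0,0,-1,0.5,0,0,0,-1,0.3,0,0,0,-1,0,0,0,0,-1,-1,0,0,0,-1,-1,0,0,0,-1,0,0,0,0,-1,0,0,0,0]'

```text
clock: 10.7
position: [0.5497, 0.0936, 0.0268]
ee_rot: [-0.0, 0.62, 0.785, 0.0]
contact_force: [-0.2, 0.3, -1.1]
width: -0.0
gripper_force: 0.0
```

```bash
python3 st.py; python3 look.py wrist8
```

```text
10.7 pos [0.5497 0.0936 0.0268] tray mm [-5.6 37.7] yaw-th -0.1 [-0.2  0.3 -1.1] -1.8418147545560265e-05
white [175.2  71.5] 388 [-45.5 127.7]
white [178.3 161.6] 1924 [-47.5  83.9]
white [254.7 166.6] 1723 [-7.1 81.2]
white [ 18.5 225.3] 282 [-140.3   48. ]
```

send_rows --steps '[-1,0,0,-1.7,0,-1,0,0,-1.7,0,-1,-2,1.5,0,0,-1,-2,1.5,0,0,-1,-2,1.5,0,0,-1,-2,1.5,0,0,-1,-2.1,1.6,0,0,-1,-2.1,1.6,0,0,-1,0,0,0,0,-1,0,0,0,0,-1,0,0,0,0]'

```text
clock: 11.85
position: [0.6664, -0.0019, 0.0605]
ee_rot: [-0.001, 0.619, 0.786, -0.0]
contact_force: [0.4, -0.1, -0.4]
width: -0.0
gripper_force: 0.0
```

```bash
python3 st.py; python3 look.py wrist9
```

```text
11.85 pos [ 0.6664 -0.0019  0.0605] tray mm [ 85.4 -82.4] yaw-th 0.0 [ 0.4 -0.1 -0.4] -1.8405823368451497e-05
white [256.4 172.6] 1349 [ 84.7 -48.5]
brown [180.7  71.3] 1780 [39.  13.3]
brown [  3.9 161.9] 286 [-81.1 -41.6]
```

send_rows --steps '[-1,-0.2,0,1.5,0,-1,0,0,1.2,0,-1,0,0,0.6,0,-1,0,0,0.05,0,-1,0.3,0,0,0,-1,0.4,0,0,0,-1,0.4,0,0,0,-1,0.4,0,0,0,-1,0.4,0,0,0,-1,0.6,0,0,0,-1,0.8,0,0,0,-1,0.8,0,0,0]'

```text
clock: 13.1
position: [0.6582, 0.036, 0.0273]
ee_rot: [-0.0, 0.619, 0.785, 0.0]
contact_force: [0.6, 0.3, 0.4]
width: 0.0001
gripper_force: 0.0
```

```bash
python3 st.py; python3 look.py wrist10
```

```text
13.1 pos [0.6582 0.036  0.0273] tray mm [ 86.4 -43.7] yaw-th -0.0 [0.6 0.3 0.4] 9.021546699739963e-05
white [64.4 13.1] 1380 [-3.1 71.2]
white [254.1 199.3] 1883 [ 84.4 -18.5]
brown [166.4 138.8] 2181 [39.  14.1]
```

Pushing on: 107 mm to go.

send_rows --steps '[-1,0.8,0,0,0,-1,0.8,0,0,0,-1,0.8,0,0,0,-1,0.8,0,0,0,-1,0.8,0,0,0,-1,0.8,0,0,0,-1,0.8,0,0,0,-1,0.8,0,0,0,-1,0.8,0,0,0,-1,0.8,0,0,0,-1,0.8,0,0,0,-1,0.8,0,0,0]'

```text
clock: 14.35
position: [0.6358, 0.1293, 0.0273]
ee_rot: [-0.0, 0.619, 0.785, 0.0]
contact_force: [1.0, -0.7, 0.1]
width: -0.0002
gripper_force: 0.1
```

send_rows --steps '[-1,0.5,0,0,0,-1,0.3,0,0,0,-1,0.2,0,0,0,-1,0,0,0,0,-1,-1,0,0,0,-1,-1,0,0,0,-1,0,0,-2,0,-1,0,0,-3,0,-1,0,0,-3,0,-1,0,-4,-3,0,-1,0,-4,-3,0,-1,0,0,-2,0]'

```text
clock: 15.55
position: [0.5556, 0.0982, 0.1891]
ee_rot: [-0.001, 0.619, 0.785, -0.001]
contact_force: [0.6, 0.6, 0.2]
width: 0.0001
gripper_force: 0.0
```

```bash
python3 st.py; python3 look.py wrist11
python3 - <<'E'
from wr import *
g=np.load("tr.npz")
im,K,T=load("wrist11.npz")
print([(n,a,(1000*g["R"].T@(x-g["o"])).round(1)) for n,p,a,x in pel(im,K,T,.018)])
from rig import get_image
i=get_image("side");cv2.imwrite("pics/two.png",np.hstack([im[:,:,::-1],cv2.resize(i["color"][120:220,210:330,::-1],(280,384))]))
E
```

```text
15.55 pos [0.5556 0.0982 0.1891] tray mm [ 1.2 40.8] yaw-th -0.1 [0.6 0.6 0.2] 8.033926770930253e-05
white [213.6 144.1] 470 [-48.2  83.1]
white [331.1 145.8] 501 [83.7 81.1]
white [251.2 147.2] 470 [-6.1 79.6]
brown [290.6 204.3] 373 [40.5 12.4]
brown [185.2 245.1] 315 [-88.9 -40.9]
[('white', np.int32(470), array([-50.2,  82.1])), ('white', np.int32(501), array([86.9, 80.1])), ('white', np.int32(470), array([-6.3, 78.5])), ('brown', np.int32(373), array([42.1,  8.6])), ('brown', np.int32(315), array([-92.5, -46.8]))]
```

View pics/two.png

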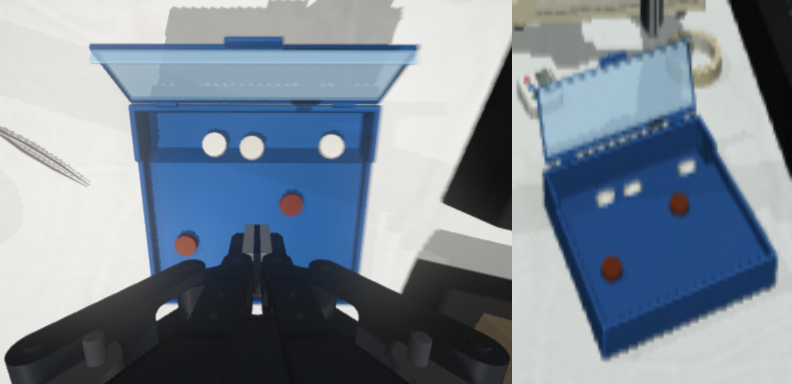

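All three whites are in the trough, at (214,144), (251,147) and (331,146), and the browns haven't moved. The lid tab is at (254,42) in the wrist picture. I'll work out the lid angle from it.

Run:
```python
from wr import *
g=np.load("tr.npz");im,K,T=load("wrist11.npz");R,o=g["R"],g["o"]
d=T[:3,:3]@np.linalg.inv(K)@[254,39,1];c=T[:3,3]
for a in np.arange(1.6,2.12,.05):
    y=.1245-.079*np.cos(a);z=.045+.079*np.sin(a)
    s=(z-c[2])/d[2];p=c+s*d;ty=R.T@(p[:2]-o);print(a.round(2),(1000*ty).round(1),round(1000*y,1),round(1000*z))
```

```text
1.6 [ -1.4 163.3] 126.8 124
1.65 [ -1.4 163.3] 130.8 124
1.7 [ -1.4 163.4] 134.7 123
1.75 [ -1.4 163.6] 138.6 123
1.8 [ -1.4 163.8] 142.4 122
1.85 [ -1.4 164.1] 146.3 121
1.9 [ -1.4 164.4] 150.0 120
1.95 [ -1.4 164.8] 153.7 118
2.0 [ -1.4 165.2] 157.4 117
2.05 [ -1.5 165.7] 160.9 115
2.1 [ -1.5 166.2] 164.4 113
```

Run:
```python
from wr import *
g=np.load("tr.npz");f=np.load("side0.npz")
for p,z in(((205,122),0),((245,124),0),((292,122),0),((219,60),.2)):
    w=ray(p,f["mtx"],f["T"],z)[0,:2];print(p,w.round(3),(1000*g["R"].T@(w-g["o"])).round())
```

```text
(205, 122) [0.361 0.572] [-77. 547.]
(245, 124) [0.532 0.523] [ 77. 459.]
(292, 122) [0.737 0.508] [274. 397.]
(219, 60) [0.452 0.784] [ 61. 731.]
```

send_rows --steps '[-1,1.5,0,0,0,-1,2,0,0,0,-1,2,0,0,0,-1,2,0,0,0,-1,2,0,0,0,-1,2,0,0,0,-1,2,0,0,0,-1,1,0,0,0,-1,0,0,0,0,-1,0,0,0,0]'

```text
clock: 16.65
position: [0.5266, 0.2409, 0.1864]
ee_rot: [-0.0, 0.619, 0.786, -0.001]
contact_force: [0.0, -0.2, 0.3]
width: -0.0
gripper_force: 0.0
```

```bash
python3 st.py
python3 - <<'E'
from rig import *
import cv2,numpy as np
a=get_image("side")["color"][70:220,180:340,::-1];b=get_image("scene")["color"][90:220,150:300,::-1]
cv2.imwrite("pics/lid1.png",np.hstack([cv2.resize(a,(400,400)),cv2.resize(b,(400,400))]))
E
```

```text
16.65 pos [0.5266 0.2409 0.1864] tray mm [  6.3 186.4] yaw-th 0.0 [ 0.  -0.2  0.3] -1.8278060124986727e-06
```

View pics/lid1.png

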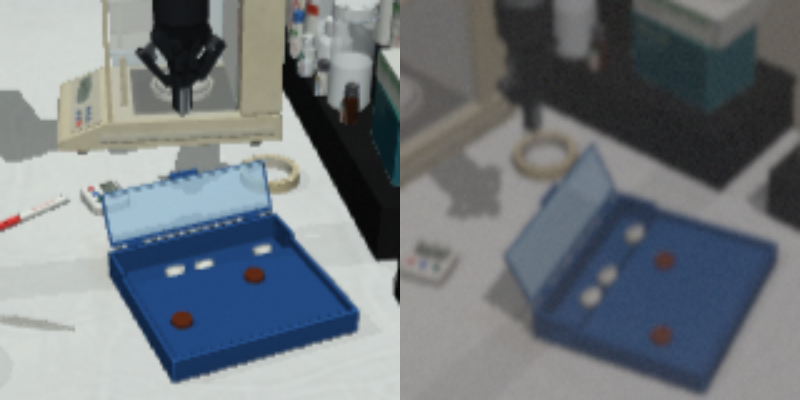

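The fingers are behind the lid tab with free space around them; the balance is well back. I'll lower to z≈0.093.

send_rows --steps '[-1,0.6,0,0,0,-1,0.4,0,1,0,-1,0,0,2,0,-1,0,0,2,0,-1,0,0,2,0,-1,0,0,1.5,0,-1,0,0,0.8,0,-1,0,0,0,0,-1,0,0,0,0,-1,0,0,0,0]'

```text
clock: 17.75
position: [0.525, 0.2511, 0.0952]
ee_rot: [0.0, 0.619, 0.785, 0.001]
contact_force: [0.3, -0.0, -0.5]
width: -0.0001
gripper_force: 0.0
```

send_rows --steps '[-1,-0.6,0,0,0,-1,-0.6,0,0,0,-1,-0.6,0,0,0,-1,-0.6,0,0,0,-1,-0.6,0,0,0,-1,-0.6,0,0,0,-1,-0.6,0,0,0,-1,-0.6,0,0,0]'

```text
clock: 18.55
position: [0.5356, 0.2036, 0.0943]
ee_rot: [-0.0, 0.619, 0.785, -0.0]
contact_force: [-0.5, 1.8, 0.6]
width: 0.0004
gripper_force: 0.1
```

```bash
python3 st.py
```

```text
18.55 pos [0.5356 0.2036 0.0943] tray mm [  6.3 148. ] yaw-th -0.0 [-0.5  1.8  0.6] 0.0003840642174489753
```

The force of 1.8 N shows contact with the lid, so I'll keep tipping it.

send_rows --steps '[-1,-0.6,0,0,0,-1,-0.6,0,0,0,-1,-0.6,0,0,0,-1,-0.6,0,0,0,-1,-0.6,0,0,0,-1,-0.6,0,0,0,-1,-0.6,0,0,0,-1,-0.6,0,0,0]'

```text
clock: 19.35
position: [0.5469, 0.157, 0.0943]
ee_rot: [0.0, 0.619, 0.785, 0.0]
contact_force: [-0.3, -0.4, 0.0]
width: 0.0003
gripper_force: 0.0
```

send_rows --steps '[-1,-0.6,0,0,0,-1,-0.6,0,0,0,-1,-0.6,0,0,0,-1,-0.6,0,0,0,-1,0,0,0,0,-1,0,0,-1,0,-1,0,0,-3,0,-1,0,0,-3,0,-1,0,0,-3,0,-1,0,0,0,0,-1,0,0,0,0,-1,0,0,0,0]'

```text
clock: 20.55
position: [0.5515, 0.1343, 0.1936]
ee_rot: [-0.001, 0.619, 0.786, -0.001]
contact_force: [-0.6, -0.1, -0.1]
width: -0.0001
gripper_force: 0.0
```

```bash
python3 st.py
python3 - <<'E'
from rig import *
import cv2,numpy as np
a=get_image("side")["color"][70:220,180:340,::-1];b=get_image("wrist")["color"][:,:,::-1]
cv2.imwrite("pics/lid2.png",np.hstack([cv2.resize(a,(288,384)),b]))
E
```

```text
20.55 pos [0.5515 0.1343 0.1936] tray mm [ 5.6 76.8] yaw-th 0.0 [-0.6 -0.1 -0.1] -9.264666323977755e-05
```

View pics/lid2.png

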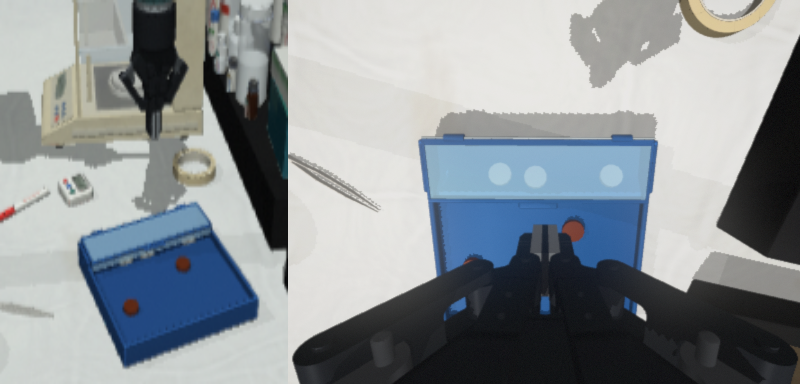

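The lid looks shut, with the three whites visible beneath it and both browns still on the platform. I'll wait briefly and check that it's level.

send_rows --steps '[-1,-2,0,0,0,-1,-2,0,0,0,-1,-2,0,0,0,-1,0,0,0,0,-1,0,0,0,0,-1,0,0,0,0,-1,0,0,0,0]'

```text
clock: 21.35
position: [0.566, 0.0767, 0.1941]
ee_rot: [-0.0, 0.619, 0.786, 0.0]
contact_force: [-0.0, 0.3, -0.1]
width: -0.0001
gripper_force: 0.0
```

```bash
python3 st.py; python3 look.py wrist12
python3 - <<'E'
from wr import *
g=np.load("tr.npz");R,o=g["R"],g["o"];im,K,T=load("wrist12.npz")
Ti=np.linalg.inv(T)
def pr(x,y,z):
    w=np.r_[R@[x,y]+o,z];p=Ti@np.r_[w,1];q=K@p[:3];return (q[:2]/q[2]).round(1)
for a in(0,.06,.15,.3):print(a,[pr(x,.1265-.070*np.cos(a),.047+.07*np.sin(a)) for x in(-.124,.124)],"hinge",pr(-.124,.1265,.048))
cv2.imwrite("pics/fin.png",cv2.resize(im[60:200,110:390,::-1],(800,400),interpolation=2))
E
```

```text
21.35 pos [0.566  0.0767 0.1941] tray mm [ 6.3 17.4] yaw-th 0.1 [-0.   0.3 -0.1] -0.00013846865384718475
brown [285.  183.9] 380 [39.3 12.8]
brown [179.8 225.3] 326 [-89.3 -40. ]
0 [array([136.7, 147.8]), array([366.1, 148.2])] hinge [128.2  77.8]
0.06 [array([135. , 148.1]), array([367.7, 148.5])] hinge [128.2  77.8]
0.15 [array([132.3, 148. ]), array([370.2, 148.4])] hinge [128.2  77.8]
0.3 [array([127.4, 146.6]), array([374.7, 147. ])] hinge [128.2  77.8]
```

View pics/fin.png

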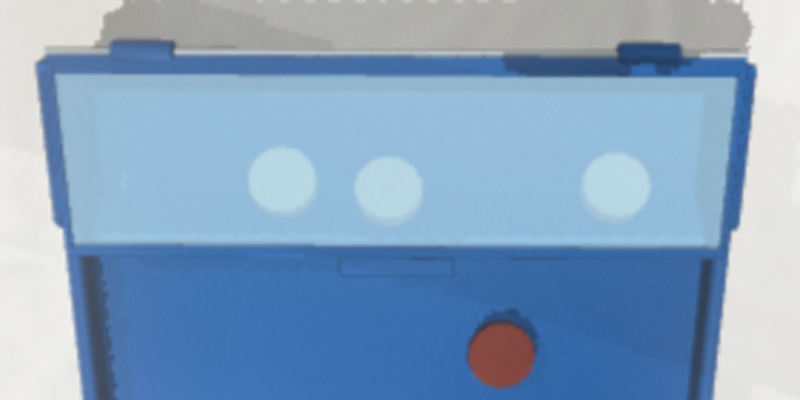

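In the final crop the lid lies level. Its free edge is 230.7 px wide, against 229.4 px expected when shut. The whites lie under it and the browns haven't moved, so I'm handing in.

```bash
python3 -c "
from rig import *
print(sign_off())"
```

```text
the job is handed in; nothing more can be done
None
```

I swept the three white pellets into the trough, tipped the lid shut and left both brown pellets within a few millimetres of where they started; the job was handed in at about 21 s, and the sign-off gave no verdict.

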